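# Turn the spice carousel to the serving mark

## Task

Gently turn the spice carousel by pushing with a fingertip against an arm of the steel cross on top of its column, until the red-lidded jar stands at the yellow mark, its middle in line with the yellow tongue. Leave all four jars standing upright in the tray, neither touched nor lifted, leave the carousel at rest, and do not disturb the other things on the worktop.

Things in the scene. Friction and masses are not known exactly. Their poses are not given: they have to be found in the camera images.
- foot: Fixed dark steel foot disc of the carousel, 236 mm across, 16 mm high. Origin: on the worktop, on the turning axis; z up. A flat yellow tongue (the mark), 24 mm wide and 12 mm high, sticks out along the foot's own -x axis to 164 mm from the axis. Place and yaw vary; the mark points towards the robot, up to 60 degrees to either side.
- mark (a point): Top of the yellow tongue near its round outer end, 152 mm from the turning axis, 12 mm above the worktop.
- hub (a point): Centre of the steel cross, on the turning axis 185 mm above the worktop; turns with the tray, z up. The four level arms lie along this point's +x, +y, -x and -y axes. Each quarter of the tray, between two arms, holds one jar. Between the arms there is free space down to the jars' lids, the highest 132 mm above the worktop.
- carousel (a joint): Turning angle of tray and cross in rad about the upright axis, 0 at the start, growing anticlockwise from above; no end stops. Resistance about 0.15 N m at rest, rising by 0.3 N m per rad/s (2 to 4 N at 80 mm from the axis); it stops where the push stops. Wooden tray, 230 mm across, rim to 44 mm and floor 26 mm above the worktop, with four low fins under the arms.
- jar_1: The red-lidded glass jar, 65 mm across, 100 mm high, standing loose in one of the four quarters of the tray (which one varies), about 71 mm from the axis; turns along with the tray. Origin: centre of its underside.
- spice_jar_1: Spice jar with green lid, 46 mm across, 106 mm high, loose in another quarter of the tray. Origin: centre of its underside.
- spice_jar_3: Second spice jar with green lid, 46 mm across, 106 mm high, loose in another quarter of the tray. Origin: centre of its underside.
- spice_jar_2: Third spice jar with green lid, 46 mm across, 106 mm high, loose in another quarter of the tray. Origin: centre of its underside.
- mug_1: Cream mug, 78x116x101 mm, standing on the worktop to the left of the carousel; a bystander. Origin: middle of its underside.
- glass_1: Clear drinking glass, 81 mm across, 91 mm high, on the worktop to the left; a bystander. Origin: centre of its underside.
- teaspoon_1: Steel teaspoon, 132x26x9 mm, lying on the worktop to the left; a bystander. Origin: middle of its underside.
- tin_1: Food tin, 76 mm across, 58 mm high, on the worktop to the left of the carousel; a bystander. Origin: centre of its underside.
- cross: The steel cross (hub, arms, balls), fixed to the turning column. Origin and axes as hub. Four level round arms, 12 mm thick, each ending in a black ball 20 mm across centred 100 mm from the axis. The hub boss is 36 mm across, from 10 mm below to 12 mm above the origin.

How it is judged:
By the outcome, as a careful person would: the job done as asked, in the order asked, and still so for the second after the job is handed in, with the robot touching nothing.
It also fails if it takes over 48 s, if anything falls off the work surface, if the arm or the gripper's body presses on something with over 40 N, if the wrist force passes 120 N, or if a joint passes its speed limit or range.

## Robot

A 6-joint arm with a two-finger parallel gripper is mounted at the origin on a cart in front of the work surface, level with it; the furniture and walls round the work are solid. World frame = base frame: x ahead of the robot, y to its left, z up, the work surface at z = 0. Lengths are in m, angles in rad, forces in N, time in s.
With the tool pointing down it reaches from about 0.35 to 0.975 m from the base axis. Payload 4.9 kg.
Tool frame: the origin (TCP) lies midway between the tips of the shut fingers; the grasp point (between the pads) lies 19 mm behind it; z points along the fingers, y is the line along which they close (so a half turn about z gives the same grasp; the last joint's range is limited). The gripper opens to 85 mm and grips with 20 to 120 N. Pads are 22 mm wide; open, the fingers measure 114 mm over their backs; the gripper's body (76 mm by 85 mm) begins 54 mm behind the grasp point. The pads swing forward as they close: fully open they stand 13 mm farther back than shut.
Start: joints at [-1.294, 0.053, 1.613, -0, 1.476, -0.119], TCP at [0.241, -0.577, 0.231] pointing down, gripper open.
Joint ranges: [-3.01, 3.01], [-1.01, 2.22], [0.06, 2.58], [-1.02, 4.17], [0.09, 2.62], [-3.14, 3.14]. Speed limits (rad/s): [2.57, 2.57, 3.14, 3.14, 3.14, 3.14].

## Interface

Orientations are given as a unit quaternion [w, x, y, z].
In Python, from plant import manip gives the robot as it stands.
- The arm moves only by the shell command python3 shift.py 'ROWS'. ROWS is a JSON object whose key "moves" holds a list of rows, 1 to 5 of them, each of 7 numbers: the opening from 0.0 (shut) to 1.0 (fully open), then dx, dy, dz in shares of the most that a row can go, 1 being 62.5 mm, then a rotation vector rx, ry, rz in parts of the range, where 1.0 means 360 degrees; each row shifts and turns the commanded pose from where the row before left it, along the tool's axes as they then stand; what a row does not reach is not made up. A row lasts 1/8 s, in which the tool goes at most 0.0625 m and 0.188 rad, less where a joint would pass 70% of its speed; a pose out of reach is approached as far as the arm can. The fingers move at their own pace and stop on an object; the grip force is fixed at half the most. Time passes only in rows, so rows that do not move let the fingers close. It prints the time, the measured TCP pose, the force, the opening and the grip force at its end. Input that does not fit is refused with a message, and nothing moves.
- manip.state(): the state, without advancing time (a new reading comes with each control period).
- manip.grab_frame(name): name is "scene" or "top" or "wrist"; returns the picture (400x640x3 uint8, red, green, blue); there is no depth.
- manip.camera_params(name): a dict with "intrinsics" (3x3 intrinsics, pixels), "xyz" and "orientation" of the camera in the world. Camera axes: x right, y down, z forward; pixel columns grow to the right and rows downward; lengths in m; the calibration is good to about 2 mm. A picture is of the moment at which its call begins: read the wrist's pose just before it. camera_params takes no time and is no camera call; for the wrist camera it gives the pose at the moment of the call.
- manip.job_done(): hands the job in; it is judged then, once.
The state is a dict: "time": time; "joint_pos": joint angles; "joint_vel": joint speeds; "joint_efforts": joint torques, N m; "tool_pos": TCP position; "tool_rot": TCP orientation; "contact_force": force on the tool from outside, world axes, zero at the start; "ft_torque": the same for the moment, N m; "gripper_width": opening from 0.0 (shut) to 1.0 (fully open); "grasp_force": force on a finger pad.
Only numpy, scipy, OpenCV 4.12 (cv2) and the standard library are available. Lean on these libraries where they do the work, as an engineer would, in place of code of your own. Each camera call takes 0.05 s, during which the arm holds its last target. There are 200 camera calls.

## Working session

There is one attempt and no reset: what is moved stays moved. The work goes in short steps, Python scripts to look and compute and a shell command to move; the robot and the scene stay as the last step left them, time stands still between calls to the robot, and variables do not carry over. Pictures are saved under pics/ and viewed, at most 10 in all, crops included, and the job is handed in when it is done.

```bash
mkdir -p pics; ls; python3 - <<'E'
from plant import manip
import cv2
for n in("scene","top"):
    p=manip.camera_params(n);print(n,p)
    cv2.imwrite(f"pics/{n}0.png",manip.grab_frame(n)[:,:,::-1])
print(manip.state())
E
```

```text
pics
plant.py
shift.py
scene {'intrinsics': array([[511.73585012,   0.        , 318.91614302],
       [  0.        , 511.73585012, 193.12465012],
       [  0.        ,   0.        ,   1.        ]]), 'xyz': array([-0.44331129,  0.74668244,  0.87217673]), 'orientation': array([ 0.20647279, -0.38023807,  0.7825508 , -0.44766309])}
top {'intrinsics': array([[414.71544893,   0.        , 321.64757927],
       [  0.        , 414.71544893, 202.73838705],
       [  0.        ,   0.        ,   1.        ]]), 'xyz': array([ 0.38929388, -0.06261222,  1.14761487]), 'orientation': array([-0.03427878,  0.70631955, -0.70569364,  0.04397887])}
{'time': 0.1, 'joint_pos': array([-1.29398937e+00,  5.33097939e-02,  1.61415469e+00, -2.85150031e-05,
        1.47602095e+00, -1.18953319e-01]), 'joint_vel': array([-0.00185403, -0.0016107 , -0.00196244,  0.00090436, -0.00051108,
        0.00040108]), 'joint_efforts': array([ 1.39667554e-04, -3.94906640e+01, -3.71363282e+01, -1.22014944e-04,
        3.92747606e-03, -1.84707631e-05]), 'tool_pos': array([ 0.24080683, -0.57612984,  0.23017542]), 'tool_rot': array([-9.42322330e-04,  9.80484820e-01,  1.96592526e-01, -8.87658777e-05]), 'contact_force': array([ 0.11445533, -0.09307289,  0.74588906]), 'ft_torque': array([ 0.05041306,  0.01069558, -0.02022426]), 'grasp_force': 0.0, 'gripper_width': 1.0005468555188073}
```

View pics/scene0.png

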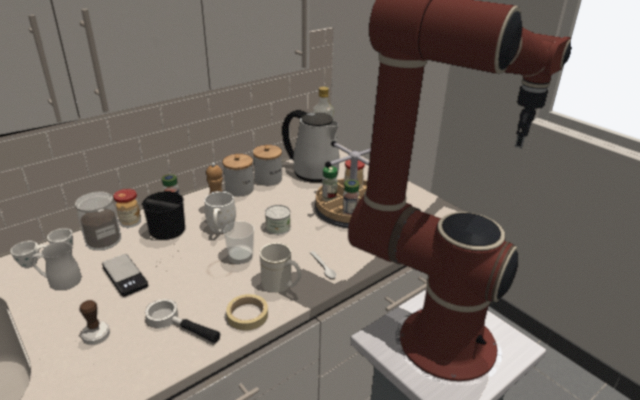

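View pics/top0.png

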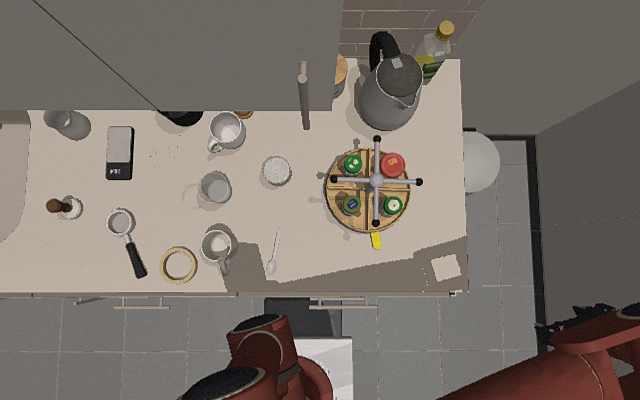

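The top view shows the cross hub near (377,181), with balls near (377,138), (334,179), (420,182) and (376,223). The red lid is near (393,165) and the yellow tongue near (376,240). The scene view shows the carousel at (345,190), partly hidden by the arm. Next I'll measure these.

```bash
cat > h.py <<'E'
import numpy as np,cv2
from scipy.spatial.transform import Rotation as R
from plant import manip
def rot(q): return R.from_quat([q[1],q[2],q[3],q[0]])
def ray(n,uv,P=None):
    P=P or manip.camera_params(n);K=P["intrinsics"]
    d=rot(P["orientation"]).apply(np.linalg.solve(K,[uv[0],uv[1],1.]));return P["xyz"],d
def onz(n,uv,z):
    o,d=ray(n,uv);return o+d*(z-o[2])/d[2]
def tri(n1,a,n2,b):
    o1,d1=ray(n1,a);o2,d2=ray(n2,b)
    s=np.linalg.lstsq(np.c_[d1,-d2],o2-o1,rcond=None)[0]
    p,q=o1+s[0]*d1,o2+s[1]*d2;return (p+q)/2,np.linalg.norm(p-q)
def blobs(m,box,amin=8):
    x0,y0,x1,y1=box;k=np.zeros_like(m);k[y0:y1,x0:x1]=m[y0:y1,x0:x1]
    n,l,s,c=cv2.connectedComponentsWithStats(k)
    return [(tuple(np.round(c[i],1)),int(s[i,4])) for i in range(1,n) if s[i,4]>=amin]
def masks(im):
    h=cv2.cvtColor(im,cv2.COLOR_RGB2HSV);H,S,V=cv2.split(h)
    return dict(red=(((H<6)|(H>172))&(S>150)&(V>90)).astype(np.uint8),
     yel=((H>24)&(H<34)&(S>180)&(V>120)).astype(np.uint8),
     blk=(V<45).astype(np.uint8), grn=((H>40)&(H<90)&(S>110)&(V>35)).astype(np.uint8))
E
python3 - <<'E'
from h import *
t=cv2.imread("pics/top0.png")[:,:,::-1].copy();s=cv2.imread("pics/scene0.png")[:,:,::-1].copy()
for k,m in masks(t).items(): print("top",k,blobs(m,(315,125,435,260)))
for k,m in masks(s).items(): print("scene",k,blobs(m,(305,135,372,225),4))
cv2.imwrite("pics/crops.png",np.hstack([cv2.resize(t[125:255,315:435],None,fx=4,fy=4,interpolation=2),cv2.resize(s[130:230,305:375],None,fx=4.5,fy=5.2,interpolation=2)])[:,:,::-1])
for uv in [(377,138),(334,179.5),(420,182),(376,223)]: print(onz("top",uv,.185))
E
```

```text
top red [((np.float64(391.8), np.float64(167.6)), 108), ((np.float64(392.7), np.float64(165.4)), 180)]
top yel [((np.float64(375.7), np.float64(239.7)), 121)]
top blk [((np.float64(376.9), np.float64(138.4)), 36), ((np.float64(333.3), np.float64(178.5)), 46), ((np.float64(418.9), np.float64(181.8)), 36), ((np.float64(325.9), np.float64(195.4)), 24), ((np.float64(384.5), np.float64(207.6)), 14), ((np.float64(375.5), np.float64(222.8)), 44)]
top grn [((np.float64(352.9), np.float64(163.4)), 198), ((np.float64(392.2), np.float64(205.3)), 132), ((np.float64(346.3), np.float64(210.1)), 9)]
scene red [((np.float64(360.8), np.float64(166.3)), 6)]
scene yel []
scene blk [((np.float64(332.4), np.float64(142.8)), 5), ((np.float64(327.8), np.float64(164.1)), 18), ((np.float64(313.0), np.float64(179.8)), 48), ((np.float64(370.0), np.float64(188.2)), 4), ((np.float64(346.8), np.float64(188.7)), 6), ((np.float64(325.6), np.float64(217.6)), 76)]
scene grn [((np.float64(330.1), np.float64(173.3)), 63), ((np.float64(350.9), np.float64(188.9)), 32)]
[ 0.65167093 -0.20764114  0.185     ]
[ 0.55135994 -0.10487185  0.185     ]
[ 0.54588944 -0.30761524  0.185     ]
[ 0.44909988 -0.20234119  0.185     ]
```

View pics/crops.png

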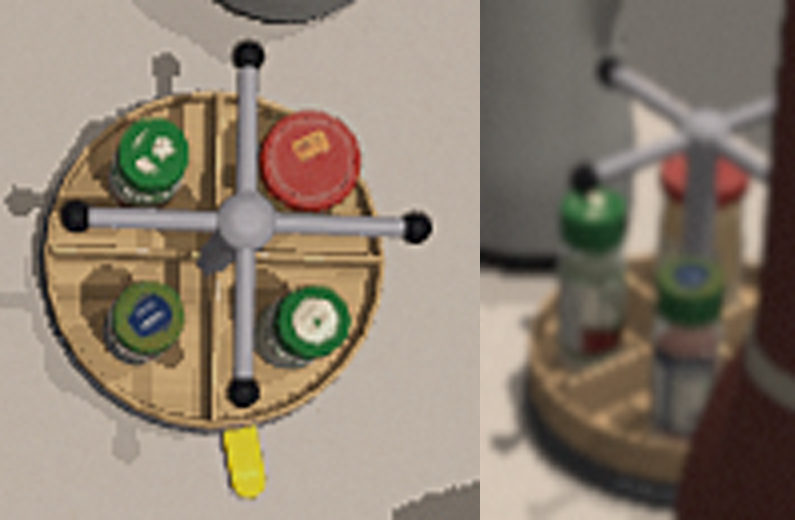

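The crops show the balls clearly, the lid centre at about (392.8,165) and the tongue centroid at (375.7,239.7). In the scene view the balls are at about (333.9,143.8) and (328.3,164.2), and the hub is at (355.4,154.4).

```bash
python3 - <<'E'
from h import *
np.set_printoptions(precision=4,suppress=True)
print("ball+x",*tri("top",(376.9,138.4),"scene",(333.4,143.4)))
print("ball+y",*tri("top",(333.4,178.8),"scene",(328.1,164.2)))
print("hub",*tri("top",(376.5,180),"scene",(355.4,154.4)))
print("lid",*tri("top",(392.8,165),"scene",(360.8,164)))
B=[onz("top",p,.185)[:2] for p in [(376.9,138.4),(333.4,178.8),(419,181.9),(375.6,222.8)]]
c=np.mean(B,0);print("c",c)
for b in B: print(b, np.linalg.norm(b-c),np.degrees(np.arctan2(*(b-c)[::-1])))
l=onz("top",(392.8,165),.126)[:2]-c; print("lid",l+c,np.linalg.norm(l),np.degrees(np.arctan2(l[1],l[0])))
t=cv2.imread("pics/top0.png")[:,:,::-1].copy();m=masks(t)["yel"];m[:225]=0;m[260:]=0;m[:,:340]=0;m[:,400:]=0
pts=np.array([onz("top",(x,y),.012)[:2] for y,x in np.argwhere(m)])-c
q=pts.mean(0);print("tongue",q+c,np.linalg.norm(q),np.degrees(np.arctan2(q[1],q[0])),np.linalg.norm(pts,axis=1).max())
w=np.linalg.eigh(np.cov(pts.T))[1][:,1];print("axis dir",np.degrees(np.arctan2(w[1],w[0])))
E
```

```text
ball+x [ 0.6517 -0.2065  0.1847] 0.002644595058124985
ball+y [ 0.5535 -0.1029  0.1854] 0.0014825358881684968
hub [ 0.5498 -0.2046  0.188 ] 0.00016192870302957998
lid [ 0.5941 -0.2621  0.1197] 0.01607176765812697
c [ 0.5499 -0.2044]
[ 0.6507 -0.2074] 0.10088826400394225 -1.7078612760176297
[ 0.553  -0.1035] 0.10096588817925373 88.19968807909493
[ 0.5461 -0.3053] 0.10094441001581571 -92.11701699201637
[ 0.4496 -0.2014] 0.10033033267308969 178.30579907718104
lid [ 0.5985 -0.2553] 0.07039207483732482 -46.276283259992056
tongue [ 0.4141 -0.226 ] 0.13743091378299876 -170.9488357432468 0.16061615847474298
axis dir -170.08187861012942
```

The hub triangulates to (0.550, -0.204, 0.188) and the ball radii come to about 0.1007 m, both as expected. The lid bears -46.3° and the tongue about -170.7°, so the carousel must turn about 124.5° clockwise. I'll push the -y arm round the robot side. First I turn the tool so its x-axis points along the push, with the gripper shut.

Units first: shifts go in shares of 62.5 mm and turns go in shares of 360 degrees. So -0.01 m is -0.16, -0.18 rad / 6.2832 = -0.0286.

```bash
python3 shift.py '{"moves": [[0,0,0,-0.16,0,0,-0.0286],[0,0,0,-0.16,0,0,-0.0286],[0,0,0,-0.16,0,0,-0.0286],[0,0,0,-0.16,0,0,-0.0286],[0,0,0,-0.16,0,0,-0.0286]]}'; python3 shift.py '{"moves": [[0,0,0,0,0,0,-0.0286],[0,0,0,0,0,0,-0.0286],[0,0,0,0,0,0,-0.0286],[0,0,0,0,0,0,-0.0286],[0,0,0,0,0,0,-0.0286]]}'; python3 shift.py '{"moves": [[0,0,0,0,0,0,-0.0286],[0,0,0,0,0,0,-0.0286],[0,0,0,0,0,0,-0.0286],[0,0,0,0,0,0,-0.0271],[0,0,0,0,0,0,0]]}'
cat >> h.py <<'E'
def goal(p,yaw):
    s=manip.state();T=rot(s["tool_rot"]);X=T.apply([1,0,0])
    y0=np.degrees(np.arctan2(X[1],X[0]))
    print("t",s["time"],"tcp",np.round(s["tool_pos"],4),"yaw",round(y0,2),"zdir",np.round(T.apply([0,0,1]),3),"q6",round(s["joint_pos"][5],3))
    print("d tool",np.round(T.inv().apply(np.array(p)-s["tool_pos"]),4),"rz",round(-np.radians((yaw-y0+180)%360-180),3),"F",np.round(s["contact_force"],2))
E
python3 -c "
from h import *
goal([.582,-.2757,.28],178)"
```

```text
time: 0.72
tool_pos: [0.2409, -0.5764, 0.2809]
tool_rot: [-0.001, 0.796, 0.606, 0.0]
contact_force: [-0.2, 0.2, 0.4]
gripper_width: 0.001
grasp_force: 0.0
time: 1.35
tool_pos: [0.2409, -0.5764, 0.2806]
tool_rot: [-0.0, 0.453, 0.892, 0.0]
contact_force: [-1.1, 0.3, 0.6]
gripper_width: -0.0
grasp_force: 0.0
time: 1.98
tool_pos: [0.2409, -0.5764, 0.2806]
tool_rot: [-0.0, 0.119, 0.993, 0.0]
contact_force: [-0.1, -0.6, -0.6]
gripper_width: -0.001
grasp_force: 0.0
t 1.975 tcp [ 0.2409 -0.5764  0.2806] yaw 166.37 zdir [-0.     0.001 -1.   ] q6 -2.627
d tool [-0.2607  0.3726  0.0009] rz -0.203 F [-0.08 -0.6  -0.62]
```

Converted, 0.037 m is 0.592, -0.026 m is -0.416.

```bash
python3 shift.py '{"moves": [[0,-0.416,0.592,0,0,0,0],[0,-0.416,0.592,0,0,0,0],[0,-0.416,0.592,0,0,0,0],[0,-0.416,0.592,0,0,0,0],[0,-0.416,0.592,0,0,0,0]]}'; python3 shift.py '{"moves": [[0,-0.416,0.592,0,0,0,0],[0,-0.416,0.592,0,0,0,0],[0,-0.416,0.592,0,0,0,0],[0,-0.416,0.592,0,0,0,-0.0159],[0,-0.416,0.592,0,0,0,-0.0159]]}'
python3 -c "
from h import *
goal([.582,-.2757,.158],178)
cv2.imwrite('pics/w1.png',np.hstack([manip.grab_frame('wrist')[:,120:520],manip.grab_frame('top')[100:500,250:500]][:1])[:,:,::-1])
cv2.imwrite('pics/t1.png',cv2.resize(manip.grab_frame('top')[100:270,290:460],None,fx=3,fy=3)[:,:,::-1])"
```

```text
time: 2.6
tool_pos: [0.4115, -0.426, 0.281]
tool_rot: [-0.0, 0.119, 0.993, 0.0]
contact_force: [0.2, 0.0, -0.1]
gripper_width: 0.002
grasp_force: 0.0
time: 3.22
tool_pos: [0.578, -0.2733, 0.2809]
tool_rot: [-0.0, 0.018, 1.0, 0.0]
contact_force: [0.0, -0.3, -0.9]
gripper_width: -0.001
grasp_force: 0.0
t 3.225 tcp [ 0.578  -0.2733  0.2809] yaw 177.95 zdir [-0.  0. -1.] q6 -2.093
d tool [-0.0041 -0.0023  0.1229] rz -0.001 F [ 0.04 -0.34 -0.92]
```

View pics/w1.png

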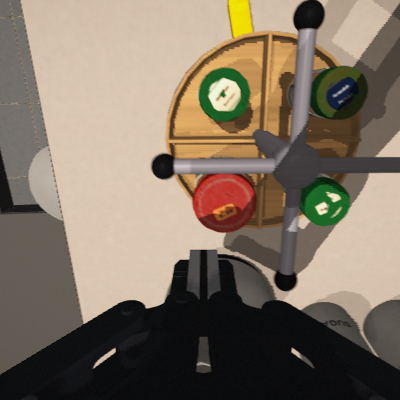

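The wrist view shows the fingertips at (205,255), behind the arm that ends in the ball at (163,165), with the red lid at (223,203). The free quarter below is clear. I descend there and then approach the arm slowly.

```bash
python3 shift.py '{"moves": [[0,-0.032,-0.016,0.48,0,0,0],[0,-0.032,-0.016,0.48,0,0,0],[0,0,0,0.48,0,0,0],[0,0,0,0.32,0,0,0],[0,0,0,0.208,0,0,0]]}'; python3 shift.py '{"moves": [[0,0.064,0,0,0,0,0],[0,0.064,0,0,0,0,0],[0,0.064,0,0,0,0,0],[0,0.048,0,0,0,0,0],[0,0,0,0,0,0,0]]}'
python3 -c "
from h import *
goal([.582,-.2757,.158],178)"
```

```text
time: 4.0
tool_pos: [0.5803, -0.277, 0.1572]
tool_rot: [-0.0, 0.019, 1.0, 0.0]
contact_force: [-1.2, 0.3, -0.3]
gripper_width: -0.001
grasp_force: 0.0
time: 4.62
tool_pos: [0.5659, -0.2761, 0.1587]
tool_rot: [0.0, 0.018, 1.0, -0.0]
contact_force: [-0.2, 0.3, 0.7]
gripper_width: 0.001
grasp_force: 0.0
t 4.625 tcp [ 0.5659 -0.2761  0.1587] yaw 177.94 zdir [ 0.001 -0.    -1.   ] q6 -2.107
d tool [-0.016   0.001   0.0007] rz -0.001 F [-0.19  0.3   0.67]
```

Now the sweep. Each row is a small turn about the axis, with the tool turning along.

Converted, 0.0043 m is 0.0688, 0.0022 m is 0.0352, 0.06 rad / 6.2832 = 0.0095.

```bash
python3 shift.py '{"moves": [[0,0.024,0,0,0,0,0],[0,0.0352,-0.0064,0,0,0,0.0048],[0,0.0528,-0.0096,0,0,0,0.0072],[0,0.0688,-0.0128,0,0,0,0.0095],[0,0.0688,-0.0128,0,0,0,0.0095]]}'; python3 shift.py '{"moves": [[0,0.0688,-0.0128,0,0,0,0.0095],[0,0.0688,-0.0128,0,0,0,0.0095],[0,0.0688,-0.0128,0,0,0,0.0095],[0,0.0688,-0.0128,0,0,0,0.0095],[0,0.0688,-0.0128,0,0,0,0.0095]]}'
cat >> h.py <<'E'
C=np.array([.5499,-.2044])
def where():
    s=manip.state();T=rot(s["tool_rot"]);X=T.apply([1,0,0]);d=s["tool_pos"]-np.r_[C,s["tool_pos"][2]]
    print("rel in tool",np.round(T.inv().apply(d),4),"yaw",np.degrees(np.arctan2(X[1],X[0])),"bearing",np.degrees(np.arctan2(d[1],d[0])),"z",s["tool_pos"][2],"F tool",T.inv().apply(s["contact_force"]).round(1))
E
python3 -c "
from h import *
where()
cv2.imwrite('pics/t2.png',cv2.resize(manip.grab_frame('top')[100:270,290:460],None,fx=3,fy=3)[:,:,::-1])"
```

```text
time: 5.25
tool_pos: [0.5509, -0.2775, 0.1585]
tool_rot: [0.001, 0.117, 0.993, -0.001]
contact_force: [4.3, -1.3, -0.9]
gripper_width: -0.0
grasp_force: 2.0
time: 5.88
tool_pos: [0.529, -0.2746, 0.1585]
tool_rot: [0.001, 0.264, 0.965, -0.001]
contact_force: [1.8, -5.5, -2.0]
gripper_width: -0.002
grasp_force: 2.0
rel in tool [-0.0177 -0.0711  0.0002] yaw 149.40903576259436 bearing -106.56744548025232 z 0.15852709002792087 F tool [-4.4 -3.8  2. ]
```

View pics/t2.png

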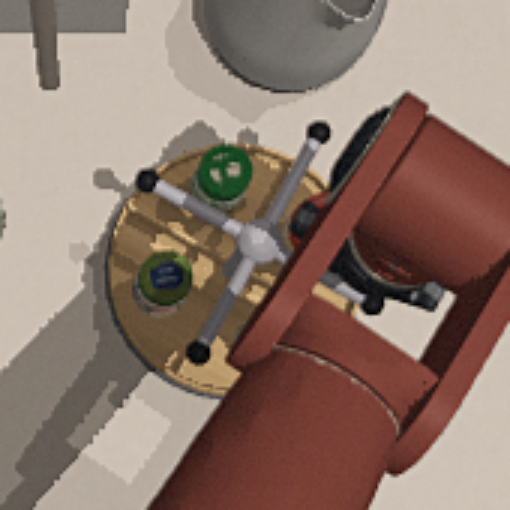

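The carousel turns with the push, about 28° so far at about 5 N, with jars upright. Continuing.

Converted, 0.0043 m is 0.0688, -0.0009 m is -0.0144, 0.06 rad / 6.2832 = 0.0095.

```bash
for i in 1; do python3 shift.py '{"moves": [[0,0.0688,-0.0144,0,0,0,0.0095],[0,0.0688,-0.0144,0,0,0,0.0095],[0,0.0688,-0.0144,0,0,0,0.0095],[0,0.0688,-0.0144,0,0,0,0.0095],[0,0.0688,-0.0144,0,0,0,0.0095]]}'; done; python3 shift.py '{"moves": [[0,0.0688,-0.0144,0,0,0,0.0095],[0,0.0688,-0.0144,0,0,0,0.0095],[0,0.0688,-0.0144,0,0,0,0.0095],[0,0.0688,-0.0144,0,0,0,0.0095],[0,0.0688,-0.0144,0,0,0,0.0095]]}' 
python3 -c "
from h import *
where()"
```

```text
time: 6.55
tool_pos: [0.509, -0.2651, 0.1586]
tool_rot: [0.001, 0.405, 0.915, -0.001]
contact_force: [1.1, -4.9, -1.3]
gripper_width: 0.003
grasp_force: 2.0
time: 7.18
tool_pos: [0.4925, -0.2504, 0.1585]
tool_rot: [0.001, 0.537, 0.844, -0.001]
contact_force: [-0.6, -4.4, -0.2]
gripper_width: 0.002
grasp_force: 2.0
rel in tool [-0.0173 -0.0715  0.0002] yaw 115.08436704804959 bearing -141.3081135089969 z 0.1584830317614514 F tool [-3.7 -2.5  0.3]
```

Converted, 0.0043 m is 0.0688, -0.0009 m is -0.0144, 0.06 rad / 6.2832 = 0.0095.

```bash
python3 shift.py '{"moves": [[0,0.0688,-0.0144,0,0,0,0.0095],[0,0.0688,-0.0144,0,0,0,0.0095],[0,0.0688,-0.0144,0,0,0,0.0095],[0,0.0688,-0.0144,0,0,0,0.0095],[0,0.0688,-0.0144,0,0,0,0.0095]]}'; python3 shift.py '{"moves": [[0,0.0688,-0.0144,0,0,0,0.0095],[0,0.0688,-0.0144,0,0,0,0.0095],[0,0.0688,-0.0144,0,0,0,0.0095],[0,0.0464,-0.0096,0,0,0,0.0064],[0,0.0224,-0.0048,0,0,0,0.0032]]}' 
python3 -c "
from h import *
where()
t=manip.grab_frame('top');s=manip.grab_frame('scene');w=manip.grab_frame('wrist');np.savez('pics/m3',t=t,s=s,w=w)
cv2.imwrite('pics/t3.png',np.hstack([cv2.resize(t[110:270,310:440],None,fx=2.5,fy=2.5),w[:,120:540]])[:,:,::-1])"
```

```text
time: 7.8
tool_pos: [0.481, -0.2314, 0.1585]
tool_rot: [0.0, 0.657, 0.754, -0.002]
contact_force: [-2.6, -4.6, 0.2]
gripper_width: -0.002
grasp_force: 2.1
time: 8.43
tool_pos: [0.4769, -0.2136, 0.1583]
tool_rot: [-0.0, 0.742, 0.671, -0.001]
contact_force: [-2.4, -2.2, 1.1]
gripper_width: -0.001
grasp_force: 1.5
rel in tool [-0.0165 -0.0717  0.0001] yaw 84.23216147056974 bearing -172.79188257651487 z 0.158324389817499 F tool [-2.5 -2.2 -1.1]
```

View pics/t3.png

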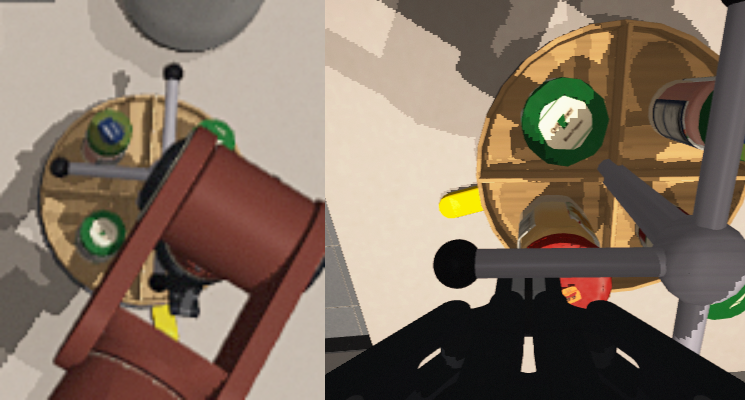

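The top crop puts the visible balls at about (379.2,138.8) and (334,176.8), so about 93° has been turned. The wrist view shows the fingertips behind the arm, with the jars upright. About 31° remains, so I stop a little short and look.

Converted, 0.0043 m is 0.0688, 0.0022 m is 0.0352, 0.06 rad / 6.2832 = 0.0095.

```bash
python3 shift.py '{"moves": [[0,0.0352,-0.008,0,0,0,0.0048],[0,0.0688,-0.016,0,0,0,0.0095],[0,0.0688,-0.016,0,0,0,0.0095],[0,0.0688,-0.016,0,0,0,0.0095],[0,0.0688,-0.016,0,0,0,0.0095]]}'; python3 shift.py '{"moves": [[0,0.0688,-0.016,0,0,0,0.0095],[0,0.0688,-0.016,0,0,0,0.0095],[0,0.0688,-0.016,0,0,0,0.0095],[0,0.0352,-0.008,0,0,0,0.0048],[0,0.0112,-0.0016,0,0,0,0.0016]]}' 
python3 -c "
from h import *
where()"
python3 shift.py '{"moves": [[0,-0.096,0,0,0,0,0],[0,-0.096,0,0,0,0,0],[0,0,0,-0.64,0,0,0],[0,0,0,-0.8,0,0,0],[0,0,0,-0.8,0,0,0]]}'
python3 shift.py '{"moves": [[0,0,-0.96,0,0,0,0],[0,0,-0.96,0,0,0,0],[0,0,-0.96,0,0,0,0],[0,0,0,0,0,0,0]]}'
python3 -c "
from h import *
where()
t=manip.grab_frame('top');s=manip.grab_frame('scene');P=manip.camera_params('wrist');w=manip.grab_frame('wrist');np.savez('pics/m4',t=t,s=s,w=w,P=P)
cv2.imwrite('pics/t4.png',np.hstack([cv2.resize(t[120:260,310:440],None,fx=2.857,fy=2.857),w[:,120:540]])[:,:,::-1])"
```

```text
time: 9.2
tool_pos: [0.4771, -0.1936, 0.1583]
tool_rot: [0.0, 0.826, 0.564, -0.0]
contact_force: [-1.0, -4.2, -0.0]
gripper_width: 0.001
grasp_force: 2.0
time: 9.82
tool_pos: [0.481, -0.1775, 0.1583]
tool_rot: [0.0, 0.882, 0.471, 0.0]
contact_force: [-0.0, -3.0, -0.3]
gripper_width: -0.002
grasp_force: 1.1
rel in tool [-0.016  -0.0722 -0.    ] yaw 56.18196784831442 bearing 158.68527541144206 z 0.15830643016521925 F tool [-2.5  1.7  0.3]
time: 10.45
tool_pos: [0.4736, -0.1877, 0.2995]
tool_rot: [-0.0, 0.882, 0.471, 0.0]
contact_force: [-0.3, -0.0, 0.7]
gripper_width: 0.002
grasp_force: 0.0
time: 10.95
tool_pos: [0.3227, -0.0862, 0.2994]
tool_rot: [0.002, 0.882, 0.471, 0.002]
contact_force: [0.0, -0.0, 0.7]
gripper_width: 0.002
grasp_force: 0.0
rel in tool [-0.0279 -0.2546 -0.0016] yaw 56.25816180709385 bearing 152.5162526226798 z 0.29943310162941505 F tool [ 0.   0.  -0.7]
```

View pics/t4.png

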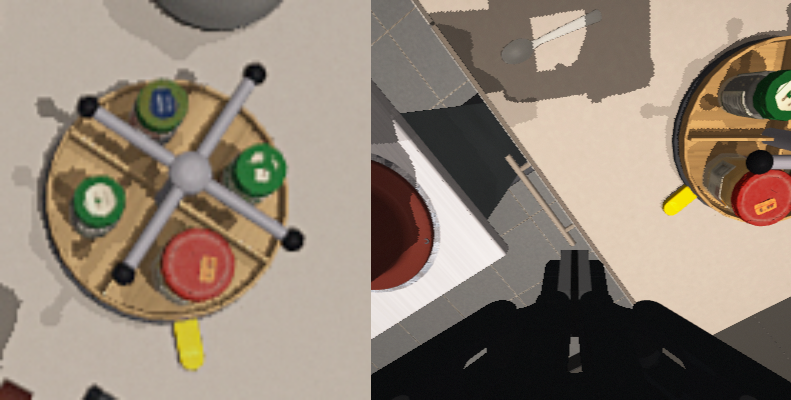

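The top view is now clear: hub near (376,180), lid centre near (379.3,212.7) and tongue near (376,240). The jars stand upright. Now I measure what remains, using the wrist view as a cross-check.

```bash
cat > meas.py <<'E'
from h import *
import sys
def run(f):
    D=np.load(f,allow_pickle=True);t=D["t"];M=masks(t)
    bl=[b for b in blobs(M["blk"],(325,130,430,235),15)]
    B=[]
    for uv,a in bl:
        p=onz("top",uv,.185)[:2];r=np.linalg.norm(p-C)
        if abs(r-.1)<.006: B.append(p)
    B=np.array(B);c=B.mean(0) if len(B)==4 else C
    ang=np.degrees(np.arctan2(*(B-c).T[::-1]));print("c",c.round(4),"arms",ang.round(1),"mod",((ang+45)%90-45).round(2))
    def lidc(im,box,n,P=None):
        h=cv2.cvtColor(im,cv2.COLOR_RGB2HSV);m=((((h[...,0]<8)|(h[...,0]>170))&(h[...,1]>110)&(h[...,2]>60))).astype(np.uint8)
        k=np.zeros_like(m);k[box[1]:box[3],box[0]:box[2]]=m[box[1]:box[3],box[0]:box[2]]
        k=cv2.morphologyEx(k,cv2.MORPH_CLOSE,np.ones((5,5),np.uint8))
        ct=max(cv2.findContours(k,0,2)[0],key=cv2.contourArea);e=cv2.fitEllipse(cv2.convexHull(ct));
        o,d=ray(n,e[0],P);return e,o+d*(.124-o[2])/d[2],(o,d)
    def tong(im,box,n,P=None):
        m=masks(im)["yel"];k=np.zeros_like(m);k[box[1]:box[3],box[0]:box[2]]=m[box[1]:box[3],box[0]:box[2]]
        q=[]
        for y,x in np.argwhere(k): o,d=ray(n,(x,y),P);q.append((o+d*(.012-o[2])/d[2])[:2])
        q=np.array(q);w=np.linalg.eigh(np.cov(q.T))[1][:,1];return q.mean(0),np.degrees(np.arctan2(w[1],w[0]))%180-180,np.linalg.norm(q-c,axis=1).max()
    b=lambda p:(np.degrees(np.arctan2(*(p[:2]-c)[::-1]))).round(2)
    e,L,r1=lidc(t,(340,185,420,232),"top");q,w,rm=tong(t,(340,225,420,260),"top")
    print("top lid px",e,"->",L.round(4),"r",np.linalg.norm(L[:2]-c).round(4),"bearing",b(L),"tongue",q.round(4),b(q),"dir",w,"end",rm)
    P=D["P"].item() if "P" in D else None
    if P:
        e,L2,r2=lidc(D["w"],(340,120,640,240),"wrist",P);q,w,rm=tong(D["w"],(340,120,640,260),"wrist",P)
        print("wrist lid px",e,"->",L2.round(4),"r",np.linalg.norm(L2[:2]-c).round(4),"bearing",b(L2),"tongue",q.round(4),b(q),"dir",w,"end",rm)
        s=np.linalg.lstsq(np.c_[r1[1],-r2[1]],r2[0]-r1[0],rcond=None)[0];print("tri",r1[0]+s[0]*r1[1],r2[0]+s[1]*r2[1])
run(sys.argv[1])
E
python3 meas.py pics/m4.npz
```

```text
c [ 0.55   -0.2039] arms [ -33.9   56.7 -123.8  146.1] mod [-33.85 -33.33 -33.75 -33.93]
top lid px ((378.8486022949219, 212.11087036132812), (25.298749923706055, 25.754257202148438), 35.943119049072266) -> [ 0.4799 -0.2187  0.124 ] r 0.0716 bearing -168.06 tongue [ 0.4143 -0.226 ] -170.74 dir -169.96660387080973 end 0.1608231502604477
wrist lid px ((512.6860961914062, 196.19265747070312), (56.77570343017578, 67.32942962646484), 69.97837829589844) -> [ 0.4797 -0.2157  0.124 ] r 0.0713 bearing -170.46 tongue [ 0.4143 -0.2255] -170.93 dir -171.42437365020626 end 0.16194418945920183
tri [ 0.48040629 -0.21946238  0.11879574] [ 0.48143818 -0.21890704  0.11880246]
```

```bash
python3 -c "
from h import *
D=np.load('pics/m4.npz',allow_pickle=True)
f=lambda a,k:cv2.resize(a,None,fx=k,fy=k,interpolation=cv2.INTER_CUBIC)
cv2.imwrite('pics/t5.png',np.hstack([f(D['t'][190:250,350:410],8)[:480],f(D['w'][130:250,470:550],4)])[:,:,::-1])"
```

```text
(no output)
```

View pics/t5.png

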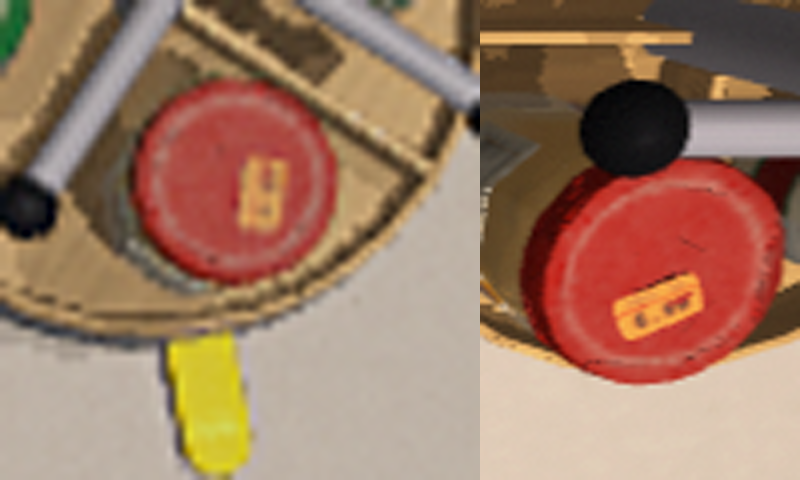

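The top view shows the lid's ring centred at about (379.06,212.5). In the wrist view it is at about (514.6,197.6), partly hidden by the ball. I triangulate the two.

```bash
python3 -c "
from h import *
P=np.load('pics/m4.npz',allow_pickle=True)['P'].item()
o1,d1=ray('top',(379.06,212.5));o2,d2=ray('w',(514.6,197.6),P)
s=np.linalg.lstsq(np.c_[d1,-d2],o2-o1,rcond=None)[0];p,q=o1+s[0]*d1,o2+s[1]*d2
c=np.array([.55,-.204])
for v in (p,q,o1+d1*(.126-o1[2])/d1[2],o2+d2*(.126-o2[2])/d2[2]): print(v.round(4),np.linalg.norm(v[:2]-c),np.degrees(np.arctan2(*(v[:2]-c)[::-1])))
"
```

```text
[ 0.479  -0.2192  0.124 ] 0.0726281996758239 -167.93764490183915
[ 0.4807 -0.2182  0.124 ] 0.07073582336356724 -168.38468676754385
[ 0.4788 -0.2189  0.126 ] 0.07273553377289838 -168.20002983458136
[ 0.48  -0.217  0.126] 0.07116485675023301 -169.47667099989104
```

The lid bears about -168.2° and the tongue about -170.8°, so about 2.6° (0.045 rad) clockwise remains. I go back behind the same arm.

Converted, 0.06 m is 0.96, 0.04 m is 0.64.

```bash
python3 shift.py '{"moves": [[0,0,0.96,0,0,0,0],[0,0,0.96,0,0,0,0],[0,0,0.96,0,0,0,0],[0,0,0,0.64,0,0,0],[0,0,0,0.64,0,0,0]]}'
python3 shift.py '{"moves": [[0,0,0,0.56,0,0,0],[0,0,0,0.4,0,0,0],[0,0.08,0,0,0,0,0],[0,0.08,0,0,0,0,0],[0,0,0,0,0,0,0]]}'
python3 -c "
from h import *
where()"
```

```text
time: 11.72
tool_pos: [0.4754, -0.189, 0.2153]
tool_rot: [-0.002, 0.882, 0.471, -0.001]
contact_force: [0.1, -0.3, -0.1]
gripper_width: -0.001
grasp_force: 0.0
time: 12.35
tool_pos: [0.4809, -0.1796, 0.1599]
tool_rot: [0.001, 0.882, 0.471, 0.001]
contact_force: [-0.3, 0.4, 1.5]
gripper_width: -0.001
grasp_force: 0.0
rel in tool [-0.0178 -0.0711 -0.0002] yaw 56.23240527860528 bearing 160.25788365119973 z 0.1598591059336216 F tool [ 0.1 -0.5 -1.5]
```

Converted, 0.0018 m is 0.0288, 0.0016 m is 0.0256, 0.023 rad / 6.2832 = 0.0037.

```bash
python3 shift.py '{"moves": [[0,0.0288,0,0,0,0,0],[0,0.0256,-0.0064,0,0,0,0.0035],[0,0.0256,-0.0064,0,0,0,0.0037],[0,0,0,0,0,0,0],[0,0,0,0,0,0,0]]}'
python3 -c "
from h import *
where()"
python3 shift.py '{"moves": [[0,-0.064,0,0,0,0,0],[0,-0.128,0,0,0,0,0],[0,0,0,-0.64,0,0,0],[0,0,0,-0.8,0,0,0],[0,0,0,-0.8,0,0,0]]}'
python3 shift.py '{"moves": [[0,0,-0.96,0,0,0,0],[0,0,-0.96,0,0,0,0],[0,0,-0.96,0,0,0,0],[0,0,0,0,0,0,0]]}'
python3 -c "
from h import *
t=manip.grab_frame('top');P=manip.camera_params('wrist');w=manip.grab_frame('wrist');np.savez('pics/m6',t=t,w=w,P=P)
f=lambda a,k:cv2.resize(a,None,fx=k,fy=k,interpolation=cv2.INTER_CUBIC)
cv2.imwrite('pics/t6.png',np.hstack([f(t[190:250,350:410],8),f(t[120:260,310:420],480/140)[:480,:320]])[:,:,::-1])"
python3 meas.py pics/m6.npz
```

```text
time: 12.98
tool_pos: [0.4817, -0.1747, 0.1583]
tool_rot: [-0.0, 0.893, 0.451, 0.0]
contact_force: [-1.0, -2.0, 1.0]
gripper_width: -0.003
grasp_force: 0.8
rel in tool [-0.0166 -0.0725  0.    ] yaw 53.615511544119244 bearing 156.477388163314 z 0.15826792194468203 F tool [-2.2  0.4 -1. ]
time: 13.6
tool_pos: [0.474, -0.1845, 0.2992]
tool_rot: [-0.001, 0.893, 0.451, -0.0]
contact_force: [1.1, -0.3, -0.1]
gripper_width: 0.004
grasp_force: 0.0
time: 14.1
tool_pos: [0.3279, -0.0763, 0.2991]
tool_rot: [0.002, 0.892, 0.452, 0.002]
contact_force: [0.4, -0.6, 0.6]
gripper_width: 0.001
grasp_force: 0.0
c [ 0.5499 -0.2038] arms [ -35.7   54.5 -126.   144.1] mod [-35.65 -35.51 -36.03 -35.88]
top lid px ((377.8636169433594, 212.3540496826172), (25.22873878479004, 25.71784210205078), 53.49516296386719) -> [ 0.4793 -0.2162  0.124 ] r 0.0717 bearing -170.02 tongue [ 0.4142 -0.2261] -170.68 dir -169.7703604303298 end 0.16077410155407715
wrist lid px ((513.3302001953125, 196.3815460205078), (56.79355239868164, 67.28828430175781), 69.88690185546875) -> [ 0.4792 -0.213   0.124 ] r 0.0713 bearing -172.56 tongue [ 0.4143 -0.2254] -170.94 dir -170.82426569755182 end 0.16197485107317436
tri [ 0.47981635 -0.21702901  0.11854344] [ 0.48096298 -0.21649387  0.11856401]
```

View pics/t6.png

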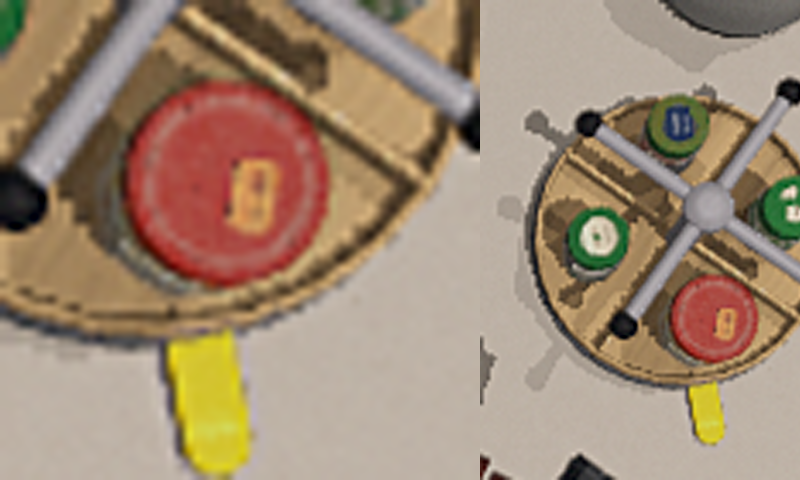

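Jar and tongue now agree to about 0.5° (bearings about -170.2° and -170.8°). The jars stand upright and the robot is clear, so I hand in.

```bash
python3 -c "
from plant import manip
print(manip.job_done())"
```

```text
the job is handed in; nothing more can be done
None
```

I turned the carousel about 124° clockwise by fingertip; the red-lidded jar stands in line with the yellow tongue to within about 0.5° by my measurement, the jars are upright, the arm is clear, and the job was handed in at about 14 s (no verdict was printed).

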